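# Push an ink pad under the spring flap of a stocking bay

### The job

Restock the wooden bay: press its long metal bar down with one fingertip so that the spring flap stands open, and while holding it open push the ink pad that lies in the bay's channel under the flap with the other fingertip, all the way home against the back stop. Then let go, so that the flap springs fully shut behind the pad. Only push: do not pinch or lift the ink pad, keep it flat, and leave the two tape rolls and the small stamp where they are.

Things in the scene. Friction and masses are not known exactly. Their poses are not given: they have to be found in the camera images.
- bay: Fixed open-topped wooden bay with a steel spring flap. Origin: on the table, under the flap's front edge, on the hinge line. x = pushing direction (landing to back stop), y = from the hinge across the channel, z up. Bay frame, mm: deck 6 thick, x -125 to 90; guides 19 high, inner faces at y 6.5 and 87.5; hinge shaft along x at y 0, z 24, x -119 to 86.
- stop_face (a point): Middle of the back stop's face at deck height: bay frame x 80, y 47, z 6 mm. The fixed stop's top is at z 26. With the flap open 1.05 rad its plate stands up between y -6 and 19, to z 66, and the channel is open from above: a vertical finger at y 35 or more can push past the flap.
- lip_mid (a point): Bottom middle of the flap's front lip while shut (fixed to the bay, does not move with the flap): bay frame x 0, y 32, z 14 mm. Shut, the flap is a plate x 0 to 80, y 0 to 46, z 29.5 to 32, its lip x 0 to 3, y 18 to 46, down to z 14. The lip blocks the pad; the plate clears it. The pad passes once the flap is open at least 0.65 rad.
- bar_mid (a point): Middle of the press bar's outer edge while the flap is shut (fixed to the bay): bay frame x -43, y -29, z 41 mm. The bar, a steel strip x -117 to 31, 34 wide, 3 thick with a 6 mm rolled edge, is fast to the flap across the hinge and slopes up from the shaft by 0.52 rad. Pressed down anywhere along its length it opens the flap; a fingertip can slide along it.
- flap (a joint): Opening angle of the flap in rad: 0 shut (spring-closed), 1.4 at its stop. Pressing the bar at y -20 mm takes about 2 to 5 N. A fingertip centred at y -17 to -30 mm and lowered to z 16 mm (bay frame) holds the flap open by about 1 rad; at that height the other finger, in the channel, stands against the pad's side.
- pad_center (a point): Centre of the loose ink pad, a closed flat black case: 66 mm along its x (33 either side of this point), 76 along y, 20 high, 0.06 kg, lying flat on the deck in the channel in front of the flap, its axes nearly along the bay's. Home against the back stop this point is at x 47 to 48 mm in the bay frame, 10 mm above the deck.
- tape: Bystander: roll of paper tape lying flat on the table to the left of the bay's far end, 51 mm diameter, 18 high; origin at the centre of its underside.
- tape_far: Bystander: a second such roll of paper tape, likewise to the left of the bay; origin at the centre of its underside.
- stamp: Bystander: small black pocket stamp standing on the table to the left of the bay, near the tape rolls, 23 x 23 x 68 mm; origin at the centre of its underside.

How it is judged:
On the way, in this order (a step that is already met when the one before it is completed fails the run):
1. a fingertip holds the flap open while the pad is still outside (value of joint flap above 0.6 rad and contact force between the fingers and bay above 0.3 N and x of pad_center in the frame of bay below -0.02 m), for 0.1 s.
2. the pad passes under the flap while a fingertip still holds the flap open (value of joint flap above 0.55 rad and contact force between the fingers and bay above 0.3 N and x of pad_center in the frame of bay above 0 m), for 0.05 s.
At the end, for the whole second after the job is handed in: The ink pad lies flat on the deck within about 5 mm of the back stop, and the flap is shut (under 0.06 rad) with its lip behind the pad (x of pad_center in the frame of bay between 0.0415 and 0.052 m and z of pad_center in the frame of bay below 0.02 m and angle between pad_center's own z axis and vertical below 0.1 rad and value of joint flap below 0.06 rad); the robot touches nothing.
It fails at once if the ink pad is lifted more than 10 mm off the deck or tipped (z of pad_center in the frame of bay above 0.026 m or angle between pad_center's own z axis and vertical above 0.3 rad).
It fails at once if a tape roll or the stamp is moved by more than 20 mm or the stamp knocked over (distance of any of tape, tape_far, stamp from where it was at the start of the episode above 0.02 m or angle between stamp's own z axis and vertical above 0.5 rad).
It also fails if it takes over 35 s, if anything falls off the work surface, if the arm or the gripper's body presses on something with over 40 N, if the wrist force passes 120 N, or if a joint passes its speed limit or range.

### The arm

A 6-joint arm with a two-finger parallel gripper is mounted at the origin on a cart in front of the work surface, level with it; the furniture and walls round the work are solid. World frame = base frame: x ahead of the robot, y to its left, z up, the work surface at z = 0. Lengths are in m, angles in rad, forces in N, time in s.
With the tool pointing down it reaches from about 0.375 to 0.9 m from the base axis. Payload 3.1 kg.
Tool frame: the origin (TCP) lies at the very end of the fingers, on their centre line; the grasp point (between the pads) lies 19 mm behind it (manip.hold_point_z is the distance from the TCP to the grasp point, in m); y points along the fingers, z is the direction in which the jaws open and shut, and the axes are right-handed (so a half turn about y gives the same grasp; the last joint's range is limited). The gripper opens to 85 mm and grips with 20 to 120 N. Pads are 22 mm wide; open, the fingers measure 114 mm over their backs; the gripper's body (76 mm by 85 mm) begins 54 mm behind the grasp point. The pads swing forward as they close: fully open they stand 13 mm farther back than shut.
Start: joints at [1.149, 0.527, 1.433, -0, 1.181, -0.178], TCP at [0.151, 0.607, 0.231] pointing down, gripper open.
Joint ranges: [-3.08, 3.08], [-0.75, 2.2], [0.22, 2.44], [-1.43, 4.57], [0, 2.65], [-2.85, 2.85]. Speed limits (rad/s): [2.79, 2.79, 3.14, 3.14, 3.14, 3.14].

### API

Orientations are given as a unit quaternion [x, y, z, w].
In Python, from station import manip, eyes, workorder gives the robot as it stands. The module is installed in compiled form; this text tells all that it offers.
- The arm moves only by the shell command python3 -m jog 'ROWS' [OPENING] [FORCE]. ROWS is JSON, a list of rows, each a list of 2 entries, a list of its own where there are three numbers: the shift along the tool's x, y, z in cm, then the turn about the tool's y in rad. A call has 1 to 20 rows; each row is the pose to reach, as a shift and turn from the pose commanded when the call began, along the tool's axes at that moment; what a row does not reach only later rows make up. A row lasts 1/12 s, in which the tool goes at most 41.7 mm and 7.16 degrees, less where a joint would pass 70% of its speed; a pose out of reach is approached as far as the arm can. A call with a gripper value outside its range is refused whole. OPENING is the finger opening in cm, from 0 to 8.54, set as the call begins (- or left out, the last holds). The fingers move at their own pace and stop on an object; FORCE is the grip in N (left out, the last holds). Time passes only in rows, so rows that repeat a pose let the fingers close. It gives the time, the measured TCP pose, the force and the opening at its end, in the units of the state.
- manip.sense(): the state, without advancing time (a new reading comes with each control period).
- eyes.snapshot(name): name is "scene" or "side" or "wrist"; returns a dict with "frame" (420x560x3 uint8, red, green, blue), "vfov" (degrees; the focal length in pixels is half the picture's height over the tangent of half this angle, whatever the lens; pixels are square), "cx", "cy" (the principal point, pixels), "rvec" (rotation vector, rad) and "tvec" (3), from world to camera coordinates, as OpenCV has them. Camera axes: x right, y down, z forward; pixel columns grow to the right and rows downward; lengths in m; the calibration is good to about 2 mm. The wrist camera is an equidistant fisheye: a pixel r from the principal point sees the ray r / f radians off the axis. A picture is of the moment at which its call begins. There is no depth.
- workorder.sign_off(): hands the job in, once; it reports no verdict.
The state is a dict: "t": time; "q": joint angles; "qd": joint speeds; "tau": joint torques, N m; "tcp_pos": TCP position; "tool_rot": TCP orientation; "force": force on the tool from outside, world axes, zero at the start; "ft_torque": the same for the moment, N m; "finger_gap": opening from 0.0 (shut) to 1.0 (fully open).
Only numpy, scipy, OpenCV 4.12 (cv2) and the standard library are available. Lean on these libraries where they do the work, as an engineer would, in place of code of your own. Each camera call takes 0.05 s, during which the arm holds its last target. There are 200 camera calls.

## Working session

There is one attempt and no reset: what is moved stays moved. The work goes in short steps, Python scripts to look and compute and a shell command to move; the robot and the scene stay as the last step left them, time stands still between calls to the robot, and variables do not carry over. Pictures are saved under pics/ and viewed, about 8 in all and at most 12, crops included, and the job is handed in when it is done.

```bash
mkdir -p pics; cat > h.py <<'E'
import numpy as np, cv2
from station import manip, eyes, workorder
from scipy.spatial.transform import Rotation as R
def snap(n,fn):
    s=eyes.snapshot(n); cv2.imwrite('pics/'+fn,s['frame'][:,:,::-1]); return s
def cam(s):
    f=s['frame'].shape[0]/2/np.tan(np.radians(s['vfov'])/2)
    Rm=cv2.Rodrigues(np.array(s['rvec'],float))[0]; t=np.array(s['tvec'],float).ravel()
    return f,Rm,t
def ray(s,u,v,fish=False):
    f,Rm,t=cam(s); x=np.array([u-s['cx'],v-s['cy']])/f
    if fish:
        r=np.hypot(*x); d=np.array([*(x/r*np.sin(r)),np.cos(r)])
    else: d=np.array([*x,1.])
    return -Rm.T@t, Rm.T@d
def onz(s,u,v,z,fish=False):
    o,d=ray(s,u,v,fish); return o+d*(z-o[2])/d[2]
def proj(s,p,fish=False):
    f,Rm,t=cam(s); c=Rm@np.array(p)+t
    if fish:
        r=np.hypot(c[0],c[1]); th=np.arctan2(r,c[2]); return np.array([s['cx']+f*th*c[0]/r,s['cy']+f*th*c[1]/r])
    return np.array([s['cx']+f*c[0]/c[2],s['cy']+f*c[1]/c[2]])
E
python3 - <<'E'
from h import *
import pickle
S={n:snap(n,n+'1.png') for n in('scene','side','wrist')}
pickle.dump(S,open('s1.pkl','wb'))
for n,s in S.items(): f,Rm,t=cam(s);print(n,f,-Rm.T@t,Rm[2],s['cx'],s['cy'])
st=manip.sense();print(st['tcp_pos'],R.from_quat(st['tool_rot']).as_matrix(),st['finger_gap'],manip.hold_point_z)
a=np.hstack([S['scene']['frame'],S['side']['frame']])
cv2.imwrite('pics/both.png',cv2.resize(a,(800,300),interpolation=cv2.INTER_AREA)[:,:,::-1])
E
```

```text
scene 498.38760280155253 [0.02303164 0.53826552 0.44969612] [ 0.62504986 -0.6189476  -0.47562227] 277.1994685476566 215.99166011801077
side 445.80621261906526 [0.21932969 0.77951601 0.50738841] [ 0.36535433 -0.80200895 -0.47254403] 277.0602241083151 203.97485556697075
wrist 325.19226210127806 [0.073669   0.62565295 0.373015  ] [ 0.30076916 -0.07614301 -0.95065249] 279.3858059069068 208.74762504531446
[0.15060559 0.60599504 0.23053339] [[ 9.70432108e-01 -6.93526053e-04  2.41373244e-01]
 [-2.41374069e-01 -1.59462864e-03  9.70430840e-01]
 [-2.88118382e-04 -9.99998488e-01 -1.71487804e-03]] 0.9972883880211535 0.0187
```

View pics/scene1.png

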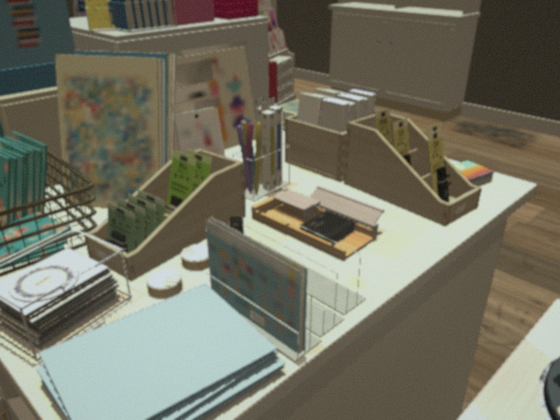

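View pics/wrist1.png

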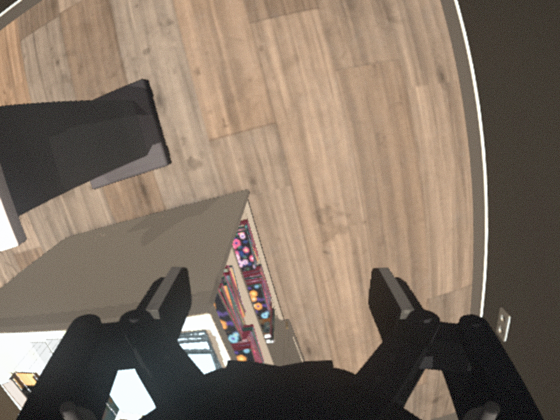

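The scene view shows the bay around (315,220) with the pad at about (328,226), the tape rolls at (165,280) and (197,255), and the stamp at (237,226). The wrist camera sees only the floor and a piece of the table. I'll zoom in on the bay.

```bash
python3 - <<'E'
from h import *
a=cv2.imread('pics/scene1.png')[180:260,240:390]
b=cv2.imread('pics/side1.png')
cv2.imwrite('pics/c1.png',cv2.resize(a,(750,400),interpolation=cv2.INTER_CUBIC))
E
```

```text
(no output)
```

View pics/c1.png

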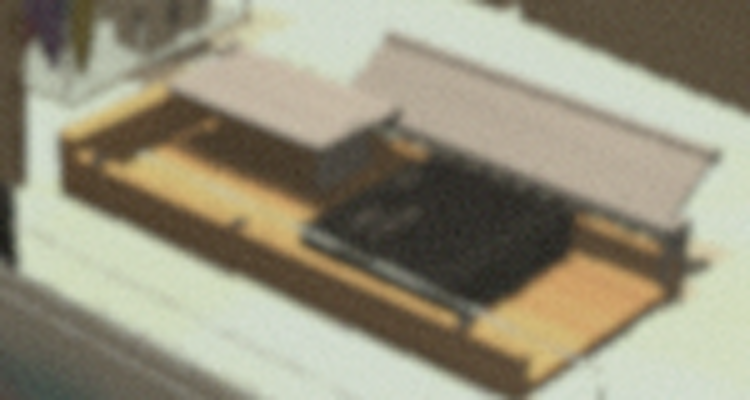

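View pics/side1.png

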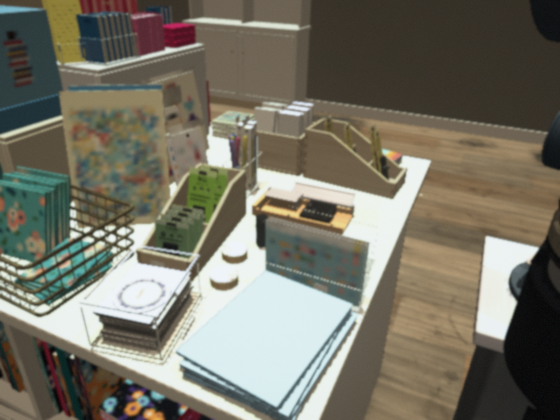

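```bash
cat >> h.py <<'E'
from scipy.optimize import least_squares
def W(th,p):
    p=np.asarray(p,float); c,s=np.cos(th[2]),np.sin(th[2]); return np.array([th[0]+c*p[0]-s*p[1],th[1]+s*p[0]+c*p[1],p[2]])
E
python3 - <<'E'
from h import *
import pickle
s=pickle.load(open('s1.pkl','rb'))['scene']
C=[((390,37),(31,-29,42)),((715,155),(-117,-29,42)),((170,90),(80,46,32)),((322,148),(0,46,32)),((322,182),(0,46,15)),((397,113),(0,3,32)),((680,228),(-119,0,24))]
uv=[np.array(a)/5.+[240,180]-.4 for a,_ in C]; P=[np.array(b)/1000. for _,b in C]
for u,p in zip(uv,P): print(p,onz(s,*u,p[2]).round(4))
g=least_squares(lambda th:np.concatenate([proj(s,W(th,p))-u for u,p in zip(uv,P)]),[.5,.0,1.5],loss='soft_l1')
print(g.x,g.fun.reshape(-1,2).round(1))
th=g.x
for n,c in dict(pr=(303,235),pb=(430,160),pf=(575,215),pn=(470,310),front=(525,395),back=(65,195)).items():
    z=0 if n in('front','back') else .026
    w=onz(s,*(np.array(c)/5+[240,180]-.4),z); d=w[:2]-th[:2];c_,s_=np.cos(th[2]),np.sin(th[2]);print(n,w.round(3),(c_*d[0]+s_*d[1])*1e3,(-s_*d[0]+c_*d[1])*1e3)
for n,c in dict(tape1=(165,272),tape2=(197,250),stamp=(237,218)).items(): print(n,onz(s,*c,.018 if n!='stamp' else .068))
E
```

```text
[ 0.031 -0.029  0.042] [ 0.5867 -0.1297  0.042 ]
[-0.117 -0.029  0.042] [ 0.4415 -0.136   0.042 ]
[0.08  0.046 0.032] [ 0.6286 -0.0521  0.032 ]
[0.    0.046 0.032] [ 0.5558 -0.0575  0.032 ]
[0.    0.046 0.015] [ 0.5593 -0.0619  0.015 ]
[0.    0.003 0.032] [ 0.5549 -0.0978  0.032 ]
[-0.119  0.     0.024] [ 0.4373 -0.1119  0.024 ]
[ 0.55641803 -0.10347833  0.04335669] [[-0.3 -0.5]
 [ 0.9 -0.1]
 [-1.4 -1.3]
 [ 0.6  0.2]
 [ 0.4  1.7]
 [ 0.4 -0.7]
 [-1.2  0.6]]
pr [ 0.525 -0.014  0.026] -27.969146528085542 90.93091830011798
pb [ 0.529 -0.087  0.026] -26.45995871810945 17.971663603578374
pf [ 0.467 -0.091  0.026] -89.04007518206954 16.571528387232725
pn [ 0.452 -0.016  0.026] -100.3481977669545 92.11309819354011
front [ 0.432 -0.021  0.   ] -121.0819081552815 87.77085875766254
back [ 0.64  -0.007  0.   ] 87.2853885559268 92.60524773602016
tape1 [0.58487543 0.22105498 0.018     ]
tape2 [0.60069815 0.14942032 0.018     ]
stamp [0.56561398 0.09149734 0.068     ]
```

```bash
python3 - <<'E'
from h import *
import pickle
s=pickle.load(open('s1.pkl','rb'))['scene']
for n,c in dict(frameR=(303,350),acryR=(362,300),acryL=(245,240),boxR=(448,216),boxM=(350,155),boxfar=(290,140),cup=(262,195),holder=(245,200)).items(): print(n,c,onz(s,*c,0).round(3))
# heights: top pixel above base
for b,t in [((303,350),(303,275)),((362,300),(360,257)),((350,155),(350,118)),((245,200),(243,160)),((262,195),(270,105))]:
    w=onz(s,*b,0); z=least_squares(lambda z:proj(s,[w[0],w[1],z[0]])[1]-t[1],[.1]).x; print(b,w.round(3),'h',z)
E
```

```text
frameR (303, 350) [0.338 0.182 0.   ]
acryR (362, 300) [0.346 0.047 0.   ]
acryL (245, 240) [0.592 0.055 0.   ]
boxR (448, 216) [ 0.384 -0.274  0.   ]
boxM (350, 155) [ 0.71  -0.394  0.   ]
boxfar (290, 140) [ 0.889 -0.368  0.   ]
cup (262, 195) [ 0.701 -0.089  0.   ]
holder (245, 200) [ 0.708 -0.049  0.   ]
(303, 350) [0.338 0.182 0.   ] h [0.11537928]
(362, 300) [0.346 0.047 0.   ] h [0.07389537]
(350, 155) [ 0.71  -0.394  0.   ] h [0.09305721]
(245, 200) [ 0.708 -0.049  0.   ] h [0.08651608]
(262, 195) [ 0.701 -0.089  0.   ] h [0.18793663]
```

```bash
python3 -m jog '[[[3,-2,-2],0],[[6,-2,-5],0],[[10,-2,-8],0],[[13,-2,-10],0],[[17,-2,-13],0],[[20,-2,-15],0],[[23,-2,-18],0],[[27,-2,-21],-0.05],[[31,-2,-24],-0.1],[[33,-2,-28],-0.15],[[35,-2,-32],-0.2],[[36,-2,-36],-0.25],[[38,-2,-40],-0.287],[[39,-2,-44],-0.287],[[40,-2,-48],-0.287],[[42,-2,-52],-0.287],[[43,-2,-56],-0.287],[[44,-2,-60],-0.287],[[44,-2,-60.8],-0.287],[[44,-2,-60.8],-0.287]]' 5.75 20
python3 - <<'E'
from h import *
import pickle
s=snap('wrist','wrist2.png');st=manip.sense();pickle.dump((s,st),open('s2.pkl','wb'))
print(st['t'],st['tcp_pos'],R.from_quat(st['tool_rot']).as_matrix().round(3),st['finger_gap'],st['force'])
th=[.5564,-.1035,.0434]
for p in [(0,46,32),(-93,47,6),(-117,-29,42),(31,-29,42)]: print(p,proj(s,W(th,np.array(p)/1e3),True))
E
```

```text
t: 1.82
tcp_pos: [0.4324, -0.0966, 0.2516]
tool_rot: [0.708, 0.014, -0.012, -0.706]
force: [-0.8, 0.3, 0.5]
finger_gap: 0.668
1.8667 [ 0.43147074 -0.09328995  0.25129949] [[ 0.999  0.001 -0.037]
 [ 0.037 -0.001  0.999]
 [ 0.001 -1.    -0.001]] 0.6722184391917595 [-0.90449415  0.35142318  0.24379028]
(0, 46, 32) [306.99061611 271.38926729]
(-93, 47, 6) [307.95086402 195.19208024]
(-117, -29, 42) [242.90600096 183.78576864]
(31, -29, 42) [248.58199763 296.1103544 ]
```

View pics/wrist2.png

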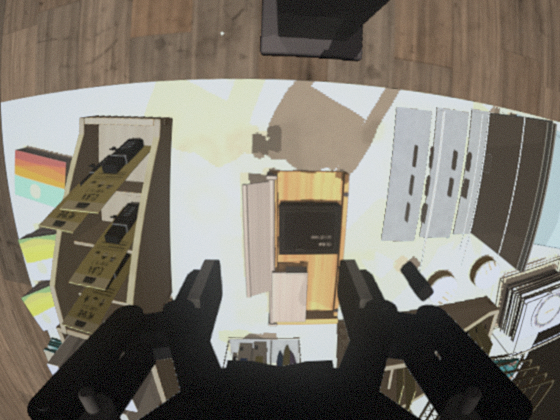

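The wrist view shows the bay with its landing end at row 171. The bar runs from (245,183) to (250,297), the pad sits at (310,229), and the flap's front corner is at (307,268). These agree with my predictions. I'll enlarge the crop to refine the pose.

```bash
python3 - <<'E'
import cv2
a=cv2.imread('pics/wrist2.png')[160:335,230:365]
cv2.imwrite('pics/c2.png',cv2.resize(a,None,fx=3.4,fy=3.4,interpolation=cv2.INTER_CUBIC))
E
```

```text
(no output)
```

View pics/c2.png

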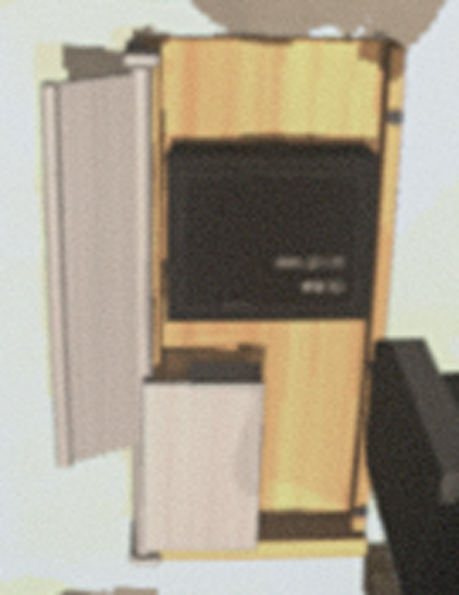

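```bash
python3 - <<'E'
from h import *
import pickle
s,st=pickle.load(open('s2.pkl','rb'))
C=[((43,85),(-117,-29,42)),((60,465),(31,-29,42)),((262,382),(0,46,32)),((258,550),(80,46,32)),((145,382),(0,0,32)),((161,38),(-125,6.5,6)),((384,42),(-125,87.5,6))]
q=lambda c:np.array(c)/3.4+[230,160]-.35
P=[np.array(b)/1000. for _,b in C]
g=least_squares(lambda th:np.concatenate([proj(s,W(th,p),True)-q(u) for (u,_),p in zip(C,P)]),[.556,-.1035,.0434],loss='soft_l1')
th=g.x;print(th,g.fun.reshape(-1,2).round(1))
def bay(w): 
    d=w[:2]-th[:2];c,s_=np.cos(th[2]),np.sin(th[2]);return np.array([c*d[0]+s_*d[1],-s_*d[0]+c*d[1]])*1e3
for c,z in [((170,155),.026),((372,155),.026),((168,318),.026),((372,318),.026),((172,138),.006),((372,142),.006)]: print(c,bay(onz(s,*q(c),z,True)).round(1))
M=R.from_quat(st['tool_rot']).as_matrix()
for b in [(-112,11),(-104,11),(0,11)]:
    w=W(th,[b[0]/1e3,b[1]/1e3,.1]); print(b,w,(M.T@(w-st['tcp_pos'])*100).round(2))
print('tool yaw',np.arctan2(M[1,0],M[0,0]),'now bay',bay(st['tcp_pos']))
E
```

```text
[ 0.55729762 -0.10310103  0.03424843] [[ 1.9 -0.3]
 [ 1.4  0.1]
 [ 0.5  0.3]
 [-0.7  0.2]
 [-1.2  0.3]
 [-0.7  0. ]
 [-0.4 -0.5]]
(170, 155) [-87.5  10.7]
(372, 155) [-87.7  82. ]
(168, 318) [-24.3  10.1]
(372, 318) [-23.9  86.3]
(172, 138) [-87.7  11.4]
(372, 142) [-86.4  85.5]
(-112, 11) [ 0.44498664 -0.09594256  0.1       ] [ 1.33 15.13 -0.3 ]
(-104, 11) [ 0.45298195 -0.09566862  0.1       ] [ 2.13 15.13 -0.3 ]
(0, 11) [ 0.55692096 -0.09210748  0.1       ] [12.53 15.14 -0.33]
tool yaw 0.03656842798699827 now bay [-125.41714277   14.11386327]
```

```bash
python3 -m jog '[[[1,3,-0.3],0],[[1.9,7,-0.3],0],[[1.9,11,-0.3],0],[[1.9,15,-0.3],0],[[1.9,18,-0.3],0],[[1.9,19,-0.3],0],[[1.9,19,-0.3],0],[[1.9,20,-0.3],0],[[1.9,21,-0.3],0],[[1.9,22,-0.3],0],[[1.9,22.5,-0.3],0],[[1.9,22.5,-0.3],0]]'
python3 - <<'E'
from h import *
import pickle
s=snap('wrist','wrist3.png');s2=snap('scene','scene3.png');st=manip.sense()
print(st['t'],st['tcp_pos'],st['finger_gap'],st['force'])
a=s['frame'][100:400,130:430];b=s2['frame'][150:270,230:410]
cv2.imwrite('pics/c3.png',np.hstack([cv2.resize(a,(400,400)),cv2.resize(b,(400,400))])[:,:,::-1])
E
```

```text
t: 2.87
tcp_pos: [0.4509, -0.0916, 0.0267]
tool_rot: [0.707, 0.016, -0.015, -0.707]
force: [0.2, 0.8, 1.1]
finger_gap: 0.675
2.9667 [ 0.45082599 -0.09153269  0.02712442] 0.669629487694569 [1.74862802 1.73723438 1.21479118]
```

View pics/c3.png

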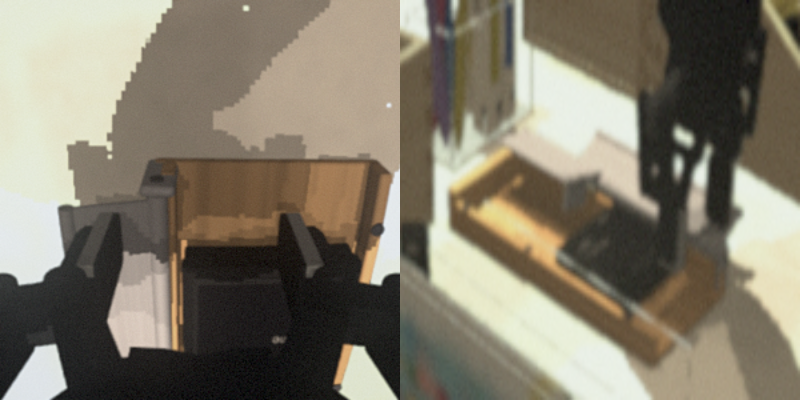

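The wrist crop shows the left finger on the bar and the right one in the channel behind the pad. The scene crop shows the flap barely open. I'll press further.

```bash
python3 -m jog '[[[0,0.3,-0.3],0],[[0,0.6,-0.3],0],[[0,0.9,-0.3],0],[[0,1.1,-0.3],0],[[0,1.1,-0.3],0],[[0,1.1,-0.3],0]]'
python3 - <<'E'
from h import *
s=snap('wrist','wrist4.png');s2=snap('scene','scene4.png');st=manip.sense()
print(st['t'],st['tcp_pos'],st['finger_gap'],st['force'])
a=s['frame'][100:400,130:430];b=s2['frame'][150:270,230:410]
cv2.imwrite('pics/c4.png',np.hstack([cv2.resize(a,(400,400)),cv2.resize(b,(400,400))])[:,:,::-1])
E
```

```text
t: 3.47
tcp_pos: [0.4504, -0.0951, 0.0153]
tool_rot: [0.707, 0.015, -0.015, -0.707]
force: [0.2, 0.9, 4.1]
finger_gap: 0.673
3.5667 [ 0.4504176  -0.09504454  0.01534454] 0.6711296631316628 [-0.48597887  0.03145778  3.95613212]
```

View pics/c4.png

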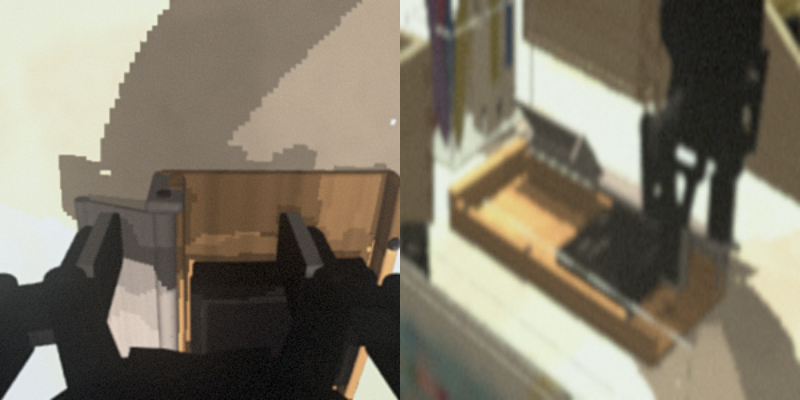

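The flap now stands up, with its top edge from about (285,181) to (310,190) in the scene view. I'll check its angle.

```bash
python3 - <<'E'
from h import *
import pickle
s=pickle.load(open('s1.pkl','rb'))['scene']
th=[.5573,-.1031,.038]
for a in [0,.6,.8,1.0,1.2]:
    y,z=46*np.cos(a)-8*np.sin(a),24+46*np.sin(a)+8*np.cos(a)
    print(a,[((proj(s,W(th,np.array([x,y,z])/1e3))-[230,150])*[400/180,400/120]+[400,0]).round(0) for x in (80,0)])
E
```

```text
0 [array([493., 154.]), array([564., 198.])]
0.6 [array([503., 108.]), array([575., 149.])]
0.8 [array([508.,  94.]), array([581., 135.])]
1.0 [array([515.,  83.]), array([587., 123.])]
1.2 [array([522.,  74.]), array([594., 113.])]
```

```bash
python3 -m jog '[[[0,0.25,0],0],[[0,0.5,0],0],[[0,0.5,0],0],[[0.5,0.5,0],0],[[1,0.5,0],0],[[1.5,0.5,0],0],[[2,0.5,0],0],[[2.5,0.5,0],0],[[3,0.5,0],0],[[3.5,0.5,0],0],[[4,0.5,0],0],[[4.5,0.5,0],0],[[5,0.5,0],0],[[5.5,0.5,0],0],[[6,0.5,0],0],[[6.5,0.5,0],0],[[7,0.5,0],0],[[7.5,0.5,0],0],[[8,0.5,0],0],[[8,0.5,0],0]]'
python3 - <<'E'
from h import *
s=snap('wrist','wrist5.png');s2=snap('scene','scene5.png');st=manip.sense()
print(st['t'],st['tcp_pos'],st['finger_gap'],st['force'])
a=s['frame'][100:400,130:430];b=s2['frame'][150:270,230:410]
cv2.imwrite('pics/c5.png',np.hstack([cv2.resize(a,(400,400)),cv2.resize(b,(400,400))])[:,:,::-1])
E
```

```text
t: 5.23
tcp_pos: [0.5321, -0.0917, 0.0105]
tool_rot: [0.707, 0.016, -0.014, -0.707]
force: [-1.4, -2.4, 2.8]
finger_gap: 0.671
5.3333 [ 0.53199653 -0.09179982  0.01061084] 0.6696042725721297 [-0.10977674 -2.13352752  3.52751074]
```

View pics/c5.png

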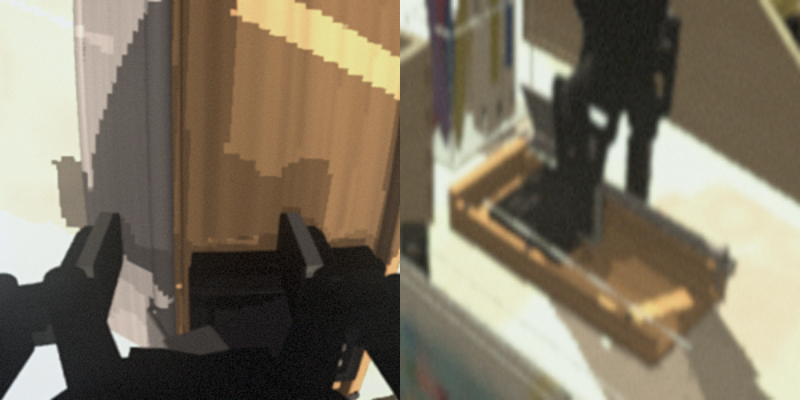

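The pad is sliding under the open flap. I'll push it home.

```bash
python3 -m jog '[[[0.4,0,0],0],[[0.8,0,0],0],[[1.2,0,0],0],[[1.6,0,0],0],[[1.9,0,0],0],[[2.1,0,0],0],[[2.3,0,0],0],[[2.5,0,0],0],[[2.5,0,0],0]]'; python3 -m jog '[[[0.1,0,0],0],[[0.2,0,0],0],[[0.3,0,0],0],[[0.3,0,0],0]]'
```

```text
t: 6.08
tcp_pos: [0.5557, -0.0904, 0.0103]
tool_rot: [0.707, 0.016, -0.015, -0.707]
force: [-3.2, -2.2, 3.5]
finger_gap: 0.669
t: 6.42
tcp_pos: [0.5584, -0.0902, 0.0103]
tool_rot: [0.707, 0.015, -0.015, -0.707]
force: [-3.1, -3.2, 4.4]
finger_gap: 0.675
```

```bash
python3 -m jog '[[[0.1,0,0],0],[[0.2,0,0],0],[[0.2,0,0],0]]'; python3 -m jog '[[[0.1,0,0],0],[[0.2,0,0],0],[[0.2,0,0],0]]'
```

```text
t: 6.67
tcp_pos: [0.5603, -0.0901, 0.0103]
tool_rot: [-0.707, -0.015, 0.015, 0.707]
force: [-3.8, -2.4, 3.9]
finger_gap: 0.672
t: 6.92
tcp_pos: [0.5604, -0.0899, 0.0102]
tool_rot: [-0.707, -0.014, 0.017, 0.707]
force: [-6.9, -2.5, 6.8]
finger_gap: 0.672
```

```bash
python3 -m jog '[[[0.1,0,0],0],[[0.3,0,0],0],[[0.3,0,0],0]]'; python3 -c "
from h import *
snap('wrist','wrist6.png')"
```

```text
t: 7.17
tcp_pos: [0.5608, -0.0894, 0.0101]
tool_rot: [-0.706, -0.013, 0.02, 0.708]
force: [-11.5, -5.3, 9.1]
finger_gap: 0.677
```

The stop is firm: the force along x rose to 11 N and x stalled at 0.5608. I'll back off along the bar while still holding the flap, then raise.

```bash
python3 -m jog '[[[-0.4,0,0],0],[[-1.2,0,0],0],[[-2,0,0],0],[[-3,0,0],0],[[-4,0,0],0],[[-4.5,0,0],0],[[-4.5,0,0],0],[[-4.5,-0.5,0],0],[[-4.5,-1,0],0],[[-4.5,-1.5,0],0],[[-4.5,-2,0],0],[[-4.5,-2.5,0],0],[[-4.5,-3.5,0],0],[[-4.5,-6,0],0],[[-6,-9,0],0],[[-9,-12,0],0],[[-12,-15,0],0],[[-14,-18,0],0],[[-14,-20,0],0],[[-14,-20,0],0]]'
python3 - <<'E'
from h import *
import pickle
s=snap('wrist','wrist7.png');s2=snap('scene','scene7.png');st=manip.sense()
pickle.dump((s,st),open('s7.pkl','wb'))
print(st['t'],st['tcp_pos'],st['finger_gap'],st['force'])
a=s['frame'][160:335,230:365];b=s2['frame'][180:260,240:390]
cv2.imwrite('pics/c7.png',np.hstack([cv2.resize(a,(360,467),interpolation=2),cv2.resize(b,(440,467),interpolation=2)])[:,:,::-1])
E
```

```text
t: 8.88
tcp_pos: [0.4261, -0.0966, 0.2145]
tool_rot: [0.708, 0.018, -0.013, -0.706]
force: [-0.2, -1.3, -0.6]
finger_gap: 0.668
8.9833 [ 0.42567935 -0.09613704  0.2114104 ] 0.6717461942820615 [ 0.00676739  0.4962278  -0.85571787]
```

View pics/c7.png

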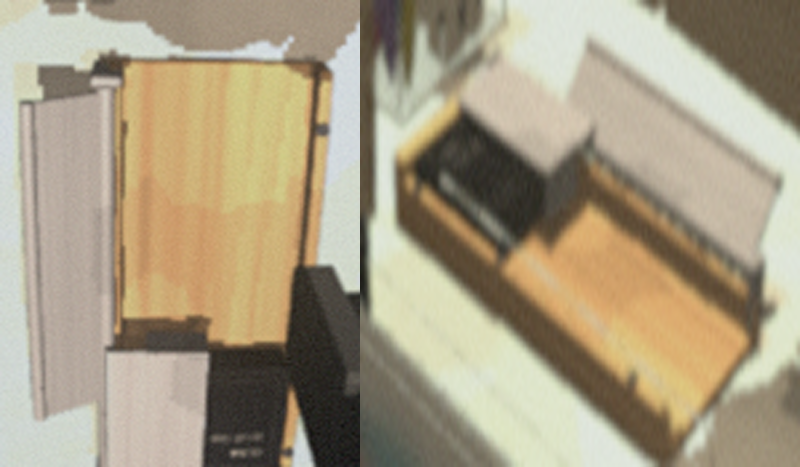

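The flap is shut and the pad is behind its lip. As a last check I'll work out where the pad's rear edge is and compare the flap corner with its shut position.

```bash
python3 - <<'E'
from h import *
import pickle
s,st=pickle.load(open('s7.pkl','rb'));th=[.5573,-.1031,.038]
q=lambda c:np.array(c)/2.667+[230,160]-.35
for c,z in [((250,346),.006),((250,367),.026),((209,351),.032)]:
    w=onz(s,*q(c),z,True);d=w[:2]-th[:2];C,S=np.cos(th[2]),np.sin(th[2]);print(z,C*d[0]+S*d[1],-S*d[0]+C*d[1])
a,b=cv2.imread('pics/scene1.png'),cv2.imread('pics/scene7.png')
print('bystander diff',cv2.absdiff(a,b)[205:300,140:240].mean())
E
```

```text
0.006 0.014269487416480748 0.0679184806571701
0.026 0.012967395940831464 0.06552098123829325
0.032 -7.735524603739454e-05 0.045594475251019985
bystander diff 7.421543859649123
```

```bash
python3 -c "
from station import workorder; print(workorder.sign_off())"
```

```text
the job is handed in; nothing more can be done
None
```

The ink pad is home against the back stop with the flap shut behind it, and the job is handed in at about 9 s of robot time. No verdict was reported.

- **What I did:** One fingertip pressed the bar down, and the flap stood open at about 0.8 rad by the picture. I pressed a further 5 mm for margin. The other fingertip pushed the pad under the flap until it stalled against the stop, with the force along the push rising to about 11 N. I backed off 45 mm along the bar while still holding the flap, then lifted clear.
- **Pad and flap:** The pad's rear edge measures x 13 to 14 mm, so its centre is at about 46 to 47 mm (home is 47 to 48). The flap's front corner is back at its shut position, within about 0.5 mm, and the robot was clear of everything.
- **Less certain:** I did not re-measure the tape rolls and stamp. Comparing the before and after pictures of that area gave a mean difference of 7 grey levels out of 255, which I took as image noise or shadow. The gripper did not come down near them.

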